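# Pack the shelf-hardware kit carton

### The arm

A 6-joint arm with a two-finger parallel gripper is mounted at the origin on the work surface. World frame = base frame: x ahead of the robot, y to its left, z up, the work surface at z = 0. Lengths are in m, angles in rad, forces in N, time in s.
With the tool pointing down it reaches from about 0.325 to 0.775 m from the base axis. Payload 5.5 kg.
Tool frame: the origin (TCP) lies between the finger pads; the fingertips stand 8 mm ahead of it and the grasp point (between the pads) lies 11 mm behind it; z points along the fingers, y is the line along which they close (so a half turn about z gives the same grasp; the last joint's range is limited). The gripper opens to 85 mm and grips with 20 to 120 N. Pads are 22 mm wide; open, the fingers measure 114 mm over their backs; the gripper's body (76 mm by 85 mm) begins 54 mm behind the grasp point. The pads swing forward as they close: fully open they stand 13 mm farther back than shut.
Start: joints at [-1.18, 0.091, 1.231, -0, 1.82, -0.057], TCP at [0.26, -0.541, 0.239] pointing down, gripper open.
Joint ranges: [-2.87, 2.87], [-0.86, 2.18], [0.17, 2.46], [-1.51, 4.65], [0.06, 2.69], [-2.65, 2.65]. Speed limits (rad/s): [2.57, 2.57, 3.01, 3.14, 3.14, 3.14].

### API

Orientations are given as a unit quaternion [w, x, y, z].
In Python, from workcell import sensors, viewer, workorder, nets gives the robot as it stands.
- The arm moves only by the tool servo_tool, never from a script. Its argument "plan" is a list of rows, each a list of 3 entries, a list of its own where there are three numbers: the shift along the tool's x, y, z in mm, then the turn about the tool's z in rad, then the closure in counts, from 0 (fully open) to 255 (shut). A call has exactly 5 rows; each row shifts and turns the commanded pose from where the row before left it, along the tool's axes as they then stand; what a row does not reach is not made up. A row lasts 1/12 s, in which the tool goes at most 41.7 mm and 7.16 degrees, less where a joint would pass 70% of its speed; a pose out of reach is approached as far as the arm can. A call is refused whole if a number of a shift passes 41.7 or a number of a turn 0.125, either way. A call with a gripper value outside its range is refused whole. The fingers move at their own pace and stop on an object; "grip_force" is the grip in N (left out, the last holds). Time passes only in rows, so rows that do not move let the fingers close, or fill a call up. It gives the time, the measured TCP pose, the force, the opening and the grip force at its end, in the units of the state.
- sensors.get_state(): the state, without advancing time (a new reading comes with each control period).
- viewer.read_camera(name): name is "side" or "top"; returns a dict with "image" (400x640x3 uint8, red, green, blue), "depth" (400x640 float32, m along the optical axis (not along the pixel's ray), 0 where there is no reading), "camera_matrix" (3x3 intrinsics, pixels), "extrinsics" (4x4, takes a point from camera to world coordinates). Camera axes: x right, y up, looking along -z (the intrinsics and any distortion apply to the point x, -y, -z); pixel columns grow to the right and rows downward; lengths in m; the calibration is good to about 2 mm. A picture is of the moment at which its call begins.
- workorder.close_job(): hands the job in; it is judged then, once.
Trained networks look in a picture, given as the dict that the camera call returned (one of the last four; its "shot" number tells which), for a name from the list of things; names that differ only in an ending like _2 or _b are one class to them, and where a whole thing is asked for, a point or a joint stands for the part that bears it (a point fixed in the world has none). Each returns a list of dicts, best first, with "conf" (0 to 1); they miss things now and then, are a little off and sometimes report something else, mostly with a low value. They report only what shows in the picture. A call takes as long as a camera call.
- nets.masks_of(picture, target): "pixels" (400x640 bool, what is visible of it) and "box" ([left, top, right, bottom] in pixels, round what is visible of it).
- nets.pinpoint(picture, target): "location" ([column, row] in pixels: a listed point, or the origin of a listed thing).
The state is a dict: "clock": time; "qpos": joint angles; "joint_velocities": joint speeds; "joint_efforts": joint torques, N m; "eef_pos": TCP position; "eef_rot": TCP orientation; "wrist_force": force on the tool from outside, world axes, zero at the start; "moment": the same for the moment, N m; "grip_width": finger opening in m; "gripper_force": force on a finger pad.
Only numpy, scipy, OpenCV 4.12 (cv2) and the standard library are available. Lean on these libraries where they do the work, as an engineer would, in place of code of your own. Each camera call takes 0.05 s, during which the arm holds its last target. There are 200 camera calls.

### The job

Pack the shelf hardware kit into the insert carton: the round wooden foot upright in the round recess, the wooden cleat on its edge in the long recess and lined up with it, the L-shaped steel angle bracket on its base in the square recess, and the steel collar down over the post, each resting fully on the floor of its insert. The square wooden foot and the U-shaped steel channel look similar but do not belong: leave them standing where they are on the bench.

Things in the scene. Friction and masses are not known exactly. Their poses are not given: they have to be found in the camera images.
- foot_mid (a point): KIT PART. Round wooden foot: plain wood cylinder 40 mm in diameter, 55 mm tall, standing upright. The point is its centre, 27.5 mm above its underside; z is its upright axis.
- cleat_mid (a point): KIT PART. Wooden cleat: plain wood bar 70 mm long (its x), 24 mm thick (its y), 45 mm high (its z), standing on its long edge. The point is its centre, 22.5 mm above its underside.
- angle_mid (a point): KIT PART. Steel angle bracket, L-shaped, 8 mm thick: a base 46 mm (its x) by 40 mm (its y) lying flat, and ONE wall standing up on it, 40 mm wide along y and reaching 50 mm above the underside. The point is the centre of the bounding box, 25 mm above the underside (in the open space of the L); the wall's mid-plane lies 19 mm from the point along the bracket's +x. Grip the 8 mm wall across its thickness (along x), above the base.
- collar_mid (a point): KIT PART. Steel collar: ring of outer diameter 52 mm, bore 32 mm, 30 mm tall, lying flat with its bore upright. The point is its centre, 15 mm above its underside; z is the bore's axis.
- square_foot_mid (a point): LOOK-ALIKE, not in the kit. Square wooden foot: plain wood block 38 x 38 mm, 55 mm tall, upright. The point is its centre, 27.5 mm up.
- channel_mid (a point): LOOK-ALIKE, not in the kit. Steel U-shaped channel bracket: the same 46 x 40 mm base and 50 mm height as the angle bracket but with TWO standing walls. The point is the centre of its bounding box, 25 mm up; the walls lie at +19 and -19 mm along its x.
- insert_round: Fixed plastic insert (black plate, white rim) with a ROUND recess, 60 mm inner diameter. All four inserts are plates 94 x 94 x 4 mm, in a 2 x 2 grid of 112 mm pitch in a cardboard carton 232 x 232 mm with walls up to 20 mm above the table; rims are 3 mm thick, 6 mm above the plate. Origin: centre of the plate's underside, 4 mm above the table; parts rest 4 mm above it. x, y: along the carton's sides.
- insert_slot: Fixed insert as above with a long rectangular recess: 88 mm long along its x, 44 mm wide along its y. Origin: centre of the underside of its plate; parts rest 4 mm above it.
- insert_square: Fixed insert as above with a square recess, 66 x 66 mm, sides along its x and y. Origin: centre of the underside of its plate; parts rest 4 mm above it.
- insert_post: Fixed insert as above without a recess, but with an upright white post of 14 mm diameter at its centre, whose top is 26 mm above this origin. Origin: centre of the underside of its plate; parts rest 4 mm above it.

How it is judged:
By the outcome, as a careful person would: the job done as asked, in the order asked, and still so for the second after the job is handed in, with the robot touching nothing.
It also fails if it takes over 115 s, if anything falls off the work surface, if the arm or the gripper's body presses on something with over 40 N, if the wrist force passes 120 N, or if a joint passes its speed limit or range.

## Working session

There is one attempt and no reset: what is moved stays moved. The work goes in short steps, Python scripts to look and compute and a tool call to move; the robot and the scene stay as the last step left them, time stands still between calls to the robot, and variables do not carry over. Pictures are saved under pics/ and viewed, at most 14 in all, crops included, and the job is handed in when it is done.

Besides the shell and the picture viewer there is one more tool, called after "Request:" as name([rows], argument=value, ...), one row to a line, values as JSON. servo_tool: Moves the arm, as the interface text tells. Its arguments: {"type":"object","properties":{"plan":{"type":"array"},"grip_force":{"type":"number"}},"required":["plan"]}

```bash
mkdir -p pics
cat > h.py <<'E'
import numpy as np, cv2
from workcell import sensors, viewer, workorder, nets
def pts(p):
    d=p["depth"];K=np.array(p["camera_matrix"]);T=np.array(p["extrinsics"])
    v,u=np.mgrid[:400,:640]
    P=np.stack([(u-K[0,2])/K[0,0]*d,-(v-K[1,2])/K[1,1]*d,-d],-1)
    return P@T[:3,:3].T+T[:3,3]
E
python3 - <<'E'
from h import *
s=sensors.get_state();print({k:np.round(v,3) for k,v in s.items()})
for c in ["top","side"]:
    p=viewer.read_camera(c);print(c,[k for k in p],np.round(p["extrinsics"],3).tolist(),np.round(p["camera_matrix"],1).tolist())
    cv2.imwrite(f"pics/{c}0.png",p["image"][:,:,::-1])
    W=pts(p);np.save(c+"0.npy",W)
    for n in ["foot_mid","cleat_mid","angle_mid","collar_mid","square_foot_mid","channel_mid","insert_round","insert_slot","insert_square","insert_post"]:
        m=nets.masks_of(p,n)
        for r in m[:2]:
            px=r["pixels"]&(p["depth"]>0);w=W[px]
            if len(w)<10: continue
            zt=np.percentile(w[:,2],97);t=w[w[:,2]>zt-.006]
            rc=cv2.minAreaRect((t[:,:2]*1000).astype(np.float32))
            print(n,round(r["conf"],2),np.round(r["box"]),len(w),"zt",round(zt,3),"mean",np.round(t.mean(0),3),"rect",np.round(rc[0],1),np.round(rc[1],1),round(rc[2],1))
E
```

```text
{'clock': np.float64(0.0), 'qpos': array([-1.18 ,  0.092,  1.232,  0.   ,  1.82 , -0.057]), 'joint_velocities': array([ 0.001,  0.001, -0.   ,  0.   ,  0.001, -0.   ]), 'joint_efforts': array([ 0.0000e+00, -4.5873e+01, -4.1802e+01,  0.0000e+00,  1.2000e-02,
       -0.0000e+00]), 'eef_pos': array([ 0.26 , -0.541,  0.238]), 'eef_rot': array([-0.001,  0.975,  0.222, -0.   ]), 'wrist_force': array([-0.401,  0.055,  0.14 ]), 'moment': array([ 0.015, -0.008, -0.001]), 'gripper_force': np.float64(0.0), 'grip_width': np.float64(0.085)}
top ['image', 'depth', 'camera_matrix', 'extrinsics', 'shot'] [[-0.028, 0.997, -0.066, 0.463], [-0.999, -0.025, 0.037, 0.006], [0.035, 0.067, 0.997, 1.119], [0.0, 0.0, 0.0, 1.0]] [[400.8, 0.0, 323.0], [0.0, 400.8, 205.4], [0.0, 0.0, 1.0]]
foot_mid 0.7 [320. 174. 332. 194.] 197 zt 0.058 mean [ 0.589 -0.043  0.056] rect [589.5 -43.5] [37.5 35.7] 88.8
cleat_mid 0.81 [419. 224. 449. 242.] 308 zt 0.049 mean [ 0.45  -0.33   0.046] rect [ 449.5 -330.7] [70.9 24.4] 63.6
angle_mid 0.78 [374. 224. 393. 246.] 237 zt 0.052 mean [ 0.453 -0.184  0.05 ] rect [ 453.5 -184.1] 
[... 1633 characters left out ...]
.1] 46.5
square_foot_mid 0.6 [348. 197. 368. 230.] 585 zt 0.054 mean [ 0.447 -0.042  0.052] rect [448.1 -45.1] [38.  39.5] 37.2
channel_mid 0.85 [310. 161. 328. 187.] 441 zt 0.048 mean [ 0.608 -0.201  0.047] rect [ 607.9 -200.8] [39.2 50. ] 52.1
insert_round 0.93 [190. 301. 266. 361.] 2744 zt 0.012 mean [0.568 0.307 0.008] rect [569.2 303.1] [93.4 94.3] 8.1
insert_slot 0.68 [256. 312. 327. 369.] 3177 zt 0.013 mean [0.458 0.29  0.009] rect [458.6 291. ] [ 94.6 104.1] 8.7
insert_square 0.8 [220. 259. 282. 302.] 1850 zt 0.013 mean [0.584 0.196 0.009] rect [586.  192.7] [94.  94.1] 8.4
insert_post 0.69 [279. 270. 342. 310.] 2012 zt 0.019 mean [0.475 0.178 0.023] rect [475.  176.4] [13. 12.] 83.2
```

View pictures.

Run:
```python
import cv2,numpy as np
t=cv2.imread("pics/top0.png")[130:280,170:470];s=cv2.imread("pics/side0.png")[140:380,180:410]
a=cv2.resize(t,(780,390),interpolation=cv2.INTER_CUBIC)
cv2.imwrite("pics/c1.png",a);cv2.imwrite("pics/c2.png",cv2.resize(s,(575,600),interpolation=cv2.INTER_CUBIC))
```

```text
(no output)
```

View pics/c1.png

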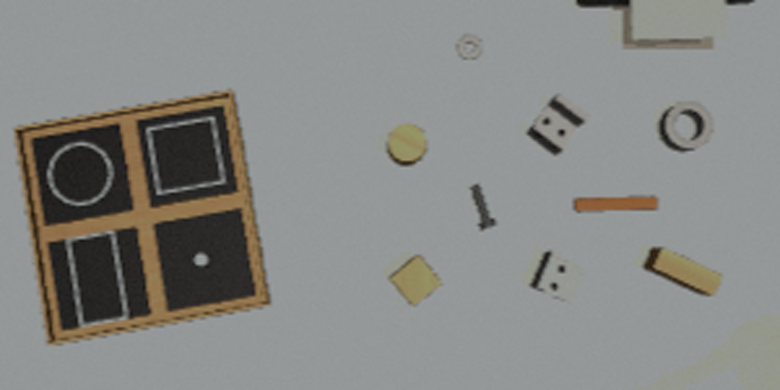

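View pics/c2.png

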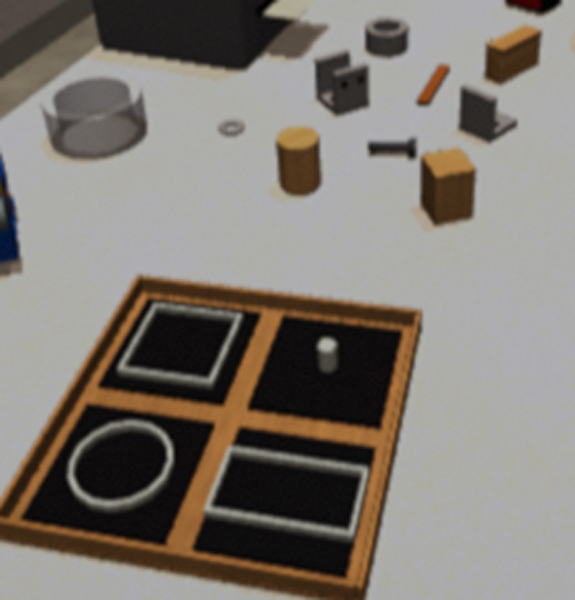

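```bash
cat >> h.py <<'E'
def head():
    w,x,y,z=sensors.get_state()["eef_rot"]
    return np.arctan2(2*(x*y+w*z),1-2*(y*y+z*z))
def plan(*wps):
    """wps: (x,y,z mm, heading deg, closure, rows); prints rows in tool axes"""
    s=sensors.get_state();c=np.r_[s["eef_pos"]*1000,head()];print("from",np.round(c,2),"t",round(s["clock"],2),"w",round(s["grip_width"],4))
    rows=[]
    for x,y,z,a,g,n in wps:
        st=c.copy();e=np.array([x,y,z,np.radians(a)])
        for i in range(1,n+1):
            t=st+(e-st)*i/n;d=t-c;k,q=np.cos(c[3]),np.sin(c[3])
            v=np.round([k*d[0]+q*d[1],q*d[0]-k*d[1],-d[2]]);r=round(-d[3],2)
            c=c+np.r_[k*v[0]+q*v[1],q*v[0]-k*v[1],-v[2],-r]
            rows.append([v.astype(int).tolist(),float(r),g])
    while len(rows)%5: rows.append([[0,0,0],0,wps[-1][4]])
    for i in range(0,len(rows),5): print(rows[i:i+5])
    print("end",np.round(c,2))
E
python3 - <<'E'
from h import *
plan((590,-41.5,120,25.7,60,20),(590,-41.5,27,25.7,60,5))
E
```

```text
from [ 2.5981e+02 -5.4084e+02  2.3927e+02  4.5000e-01] t 1.1 w 0.0855
[[[26, -15, 6], -0.0, 60], [[25, -16, 6], -0.0, 60], [[26, -15, 6], -0.0, 60], [[26, -15, 6], -0.0, 60], [[25, -16, 6], -0.0, 60]]
[[[26, -15, 6], -0.0, 60], [[26, -15, 6], -0.0, 60], [[26, -16, 6], -0.0, 60], [[25, -15, 6], -0.0, 60], [[26, -16, 6], -0.0, 60]]
[[[26, -15, 6], -0.0, 60], [[25, -15, 6], -0.0, 60], [[26, -16, 6], -0.0, 60], [[26, -15, 5], -0.0, 60], [[25, -15, 6], -0.0, 60]]
[[[26, -16, 6], -0.0, 60], [[26, -15, 6], -0.0, 60], [[25, -15, 6], -0.0, 60], [[26, -16, 6], -0.0, 60], [[26, -15, 6], -0.0, 60]]
[[[0, 0, 19], -0.0, 60], [[0, 0, 18], -0.0, 60], [[0, 0, 19], -0.0, 60], [[0, 0, 19], -0.0, 60], [[0, 0, 18], -0.0, 60]]
end [ 5.9018e+02 -4.1540e+01  2.7270e+01  4.5000e-01]
```

Request:
servo_tool([
  [[26,-15,6],0,60],
  [[25,-16,6],0,60],
  [[26,-15,6],0,60],
  [[26,-15,6],0,60],
  [[25,-16,6],0,60],
], grip_force=40)

```text
clock: 1.52
eef_pos: [0.3424, -0.4149, 0.209]
eef_rot: [0.0, 0.975, 0.222, 0.0]
wrist_force: [0.4, -0.2, -0.4]
grip_width: 0.0655
gripper_force: 0.0
```

Request:
servo_tool([
  [[26,-15,6],0,60],
  [[26,-15,6],0,60],
  [[26,-16,6],0,60],
  [[25,-15,6],0,60],
  [[26,-16,6],0,60],
])

```text
clock: 1.93
eef_pos: [0.4253, -0.2896, 0.1792]
eef_rot: [0.0, 0.975, 0.222, 0.0]
wrist_force: [0.8, 0.5, -0.1]
grip_width: 0.0655
gripper_force: 0.0
```

Request:
servo_tool([
  [[26,-15,6],0,60],
  [[25,-15,6],0,60],
  [[26,-16,6],0,60],
  [[26,-15,5],0,60],
  [[25,-15,6],0,60],
])

```text
clock: 2.35
eef_pos: [0.508, -0.1654, 0.1503]
eef_rot: [0.0, 0.975, 0.222, 0.0]
wrist_force: [0.7, 0.9, 0.4]
grip_width: 0.0652
gripper_force: 0.0
```

Request:
servo_tool([
  [[26,-16,6],0,60],
  [[26,-15,6],0,60],
  [[25,-15,6],0,60],
  [[26,-16,6],0,60],
  [[26,-15,6],0,60],
])

```text
clock: 2.77
eef_pos: [0.5908, -0.0401, 0.1201]
eef_rot: [0.0, 0.975, 0.222, 0.0]
wrist_force: [-0.3, 0.4, -0.3]
grip_width: 0.0654
gripper_force: 0.0
```

Request:
servo_tool([
  [[0,0,0],0,60],
  [[0,0,0],0,60],
  [[0,0,0],0,60],
  [[0,0,0],0,60],
  [[0,0,0],0,60],
])

```text
clock: 3.18
eef_pos: [0.59, -0.0427, 0.1209]
eef_rot: [0.0, 0.975, 0.221, 0.0]
wrist_force: [0.6, 0.1, -0.4]
grip_width: 0.0649
gripper_force: 0.0
```

Request:
servo_tool([
  [[0,0,19],0,60],
  [[0,0,18],0,60],
  [[0,0,19],0,60],
  [[0,0,19],0,60],
  [[0,0,18],0,60],
])

```text
clock: 3.6
eef_pos: [0.5899, -0.0426, 0.0269]
eef_rot: [0.0, 0.975, 0.221, 0.0]
wrist_force: [0.7, 0.1, -0.3]
grip_width: 0.0651
gripper_force: 0.0
```

Request:
servo_tool([
  [[0,0,0],0,200],
  [[0,0,0],0,200],
  [[0,0,0],0,200],
  [[0,0,0],0,200],
  [[0,0,0],0,200],
])

```text
clock: 4.02
eef_pos: [0.5911, -0.0418, 0.0291]
eef_rot: [0.0, 0.975, 0.222, 0.001]
wrist_force: [0.1, -0.2, -0.3]
grip_width: 0.0392
gripper_force: 40.2
```

Request:
servo_tool([
  [[0,0,-15],0,200],
  [[0,0,-20],0,200],
  [[0,0,-20],0,200],
  [[0,0,-20],0,200],
  [[0,0,0],0,200],
])

```text
clock: 4.43
eef_pos: [0.5928, -0.0419, 0.1087]
eef_rot: [0.002, 0.975, 0.222, 0.004]
wrist_force: [0.4, 0.6, 0.9]
grip_width: 0.0389
gripper_force: 40.3
```

Run:
```python
from h import *
plan((569,301.5,103,25.7,200,13),(569,301.5,40,25.7,200,5),(569,301.5,36,25.7,200,2))
```

```text
from [ 5.9278e+02 -4.1860e+01  1.0875e+02  4.5000e-01] t 4.43 w 0.0389
[[[10, -25, 0], -0.0, 200], [[10, -24, 1], -0.0, 200], [[9, -25, 0], -0.0, 200], [[10, -24, 1], -0.0, 200], [[10, -25, 0], -0.0, 200]]
[[[10, -25, 1], -0.0, 200], [[10, -24, 0], -0.0, 200], [[9, -25, 1], -0.0, 200], [[10, -24, 0], -0.0, 200], [[10, -25, 0], -0.0, 200]]
[[[10, -25, 1], -0.0, 200], [[9, -24, 0], -0.0, 200], [[10, -25, 1], -0.0, 200], [[0, 0, 13], -0.0, 200], [[0, 0, 12], -0.0, 200]]
[[[0, 0, 13], -0.0, 200], [[0, 0, 12], -0.0, 200], [[0, 0, 13], -0.0, 200], [[0, 0, 2], -0.0, 200], [[0, 0, 2], -0.0, 200]]
end [5.6867e+02 3.0157e+02 3.5750e+01 4.5000e-01]
```

Request:
servo_tool([
  [[10,-25,0],0,200],
  [[10,-24,0],0,200],
  [[9,-25,0],0,200],
  [[10,-24,0],0,200],
  [[10,-25,0],0,200],
])

```text
clock: 4.85
eef_pos: [0.5809, 0.0916, 0.1019]
eef_rot: [0.0, 0.975, 0.222, 0.0]
wrist_force: [-0.2, 0.1, -0.5]
grip_width: 0.0389
gripper_force: 40.4
```

Request:
servo_tool([
  [[10,-25,0],0,200],
  [[10,-24,0],0,200],
  [[9,-25,0],0,200],
  [[10,-24,0],0,200],
  [[10,-25,0],0,200],
])

```text
clock: 5.27
eef_pos: [0.5717, 0.2238, 0.1019]
eef_rot: [0.0, 0.975, 0.222, -0.0]
wrist_force: [0.7, 0.1, -1.5]
grip_width: 0.0387
gripper_force: 40.4
```

Request:
servo_tool([
  [[10,-25,0],0,200],
  [[9,-24,0],0,200],
  [[10,-25,0],0,200],
  [[0,0,0],0,200],
  [[0,0,0],0,200],
])

```text
clock: 5.68
eef_pos: [0.5656, 0.3031, 0.1016]
eef_rot: [0.0, 0.975, 0.223, -0.0]
wrist_force: [0.3, 0.0, -0.7]
grip_width: 0.039
gripper_force: 40.4
```

Request:
servo_tool([
  [[0,0,0],0,200],
  [[0,0,0],0,200],
  [[0,0,0],0,200],
  [[0,0,0],0,200],
  [[0,0,0],0,200],
])

```text
clock: 6.1
eef_pos: [0.5664, 0.3011, 0.1024]
eef_rot: [-0.0, 0.975, 0.222, 0.0]
wrist_force: [-0.1, 0.5, -0.7]
grip_width: 0.039
gripper_force: 40.4
```

```bash
cat >> h.py <<'E'
def obs(n,cams=("top","side")):
    for c in cams:
        p=viewer.read_camera(c);W=pts(p);cv2.imwrite(f"pics/{c}_{p['shot']}.png",p["image"][:,:,::-1])
        for r in nets.masks_of(p,n)[:1]:
            w=W[r["pixels"]&(p["depth"]>0)];zt=np.percentile(w[:,2],97);t=w[w[:,2]>zt-.006]
            rc=cv2.minAreaRect((t[:,:2]*1000).astype(np.float32))
            print(c,p["shot"],n,round(r["conf"],2),np.round(r["box"]),"z",np.round(np.percentile(w[:,2],[3,97]),3),"mean",np.round(t.mean(0),3),"all",np.round(w.mean(0),3),"rect",np.round(rc[0],1),np.round(rc[1],1),round(rc[2],1))
E
python3 - <<'E'
from h import *
obs("foot_mid",["side"])
plan((569,301.5,40,25.7,200,4),(569,301.5,36,25.7,200,2))
E
```

```text
side 3 foot_mid 0.79 [213. 264. 236. 311.] z [0.077 0.129] mean [0.553 0.298 0.128] all [0.552 0.304 0.104] rect [554.  296.9] [11.3 30.1] 32.8
from [5.6630e+02 3.0142e+02 1.0243e+02 4.5000e-01] t 6.2 w 0.0387
[[[1, 0, 16], -0.0, 200], [[0, 1, 15], -0.0, 200], [[1, 0, 16], -0.0, 200], [[0, 0, 15], -0.0, 200], [[0, 0, 2], -0.0, 200]]
[[[0, 0, 2], -0.0, 200], [[0, 0, 0], 0, 200], [[0, 0, 0], 0, 200], [[0, 0, 0], 0, 200], [[0, 0, 0], 0, 200]]
end [5.6853e+02 3.0139e+02 3.6430e+01 4.5000e-01]
```

Request:
servo_tool([
  [[1,0,16],0,200],
  [[1,0,15],0,200],
  [[1,0,16],0,200],
  [[0,0,15],0,200],
  [[0,0,3],0,200],
])

```text
clock: 6.62
eef_pos: [0.5682, 0.3025, 0.0353]
eef_rot: [0.0, 0.975, 0.222, -0.001]
wrist_force: [0.3, -0.3, 0.7]
grip_width: 0.0389
gripper_force: 40.6
```

Request:
servo_tool([
  [[0,0,1],0,200],
  [[0,0,0],0,200],
  [[0,0,0],0,200],
  [[0,0,0],0,200],
  [[0,0,0],0,200],
])

```text
clock: 7.03
eef_pos: [0.5691, 0.3033, 0.037]
eef_rot: [-0.0, 0.975, 0.222, 0.0]
wrist_force: [-0.2, 0.6, -0.2]
grip_width: 0.0388
gripper_force: 40.6
```

Request:
servo_tool([
  [[0,0,1],0,200],
  [[0,0,0],0,200],
  [[0,0,1],0,200],
  [[0,0,0],0,200],
  [[0,0,0],0,200],
])

```text
clock: 7.45
eef_pos: [0.569, 0.3033, 0.0353]
eef_rot: [-0.0, 0.975, 0.222, 0.0]
wrist_force: [-1.8, -1.7, 5.2]
grip_width: 0.0387
gripper_force: 41.1
```

Request:
servo_tool([
  [[0,0,0],0,70],
  [[0,0,0],0,70],
  [[0,0,0],0,70],
  [[0,0,0],0,70],
  [[0,0,0],0,70],
])

```text
clock: 7.87
eef_pos: [0.5687, 0.3031, 0.0339]
eef_rot: [0.0, 0.975, 0.222, -0.0]
wrist_force: [0.8, -0.1, 0.1]
grip_width: 0.0618
gripper_force: 0.0
```

Request:
servo_tool([
  [[0,0,-10],0,70],
  [[0,0,-20],0,70],
  [[0,0,-20],0,70],
  [[0,0,-25],0,70],
  [[0,0,-20],0,70],
])

```text
clock: 8.28
eef_pos: [0.569, 0.3033, 0.1319]
eef_rot: [-0.0, 0.975, 0.222, 0.001]
wrist_force: [0.2, -0.7, 1.4]
grip_width: 0.0619
gripper_force: 0.0
```

Run:
```python
from h import *
plan((449,-328.5,130,63.6,90,20),(449,-328.5,22,63.6,90,5))
```

```text
from [5.6904e+02 3.0326e+02 1.3191e+02 4.5000e-01] t 8.28 w 0.0619
[[[-19, 26, 0], -0.03, 90], [[-20, 25, 0], -0.04, 90], [[-21, 25, 0], -0.03, 90], [[-21, 23, 0], -0.03, 90], [[-23, 24, 0], -0.04, 90]]
[[[-23, 22, 1], -0.03, 90], [[-24, 22, 0], -0.03, 90], [[-24, 20, 0], -0.03, 90], [[-25, 20, 0], -0.04, 90], [[-26, 20, 0], -0.03, 90]]
[[[-27, 18, 0], -0.03, 90], [[-27, 17, 0], -0.04, 90], [[-27, 17, 0], -0.03, 90], [[-28, 15, 0], -0.03, 90], [[-29, 15, 0], -0.04, 90]]
[[[-29, 14, 1], -0.03, 90], [[-30, 12, 0], -0.03, 90], [[-30, 12, 0], -0.04, 90], [[-30, 11, 0], -0.03, 90], [[-31, 9, 0], -0.03, 90]]
[[[0, 0, 22], -0.0, 90], [[0, 0, 21], -0.0, 90], [[0, 0, 22], -0.0, 90], [[0, 0, 21], -0.0, 90], [[0, 0, 22], -0.0, 90]]
end [ 448.52 -328.72   21.91    1.11]
```

Request:
servo_tool([
  [[-19,26,0],-0.03,90],
  [[-20,25,0],-0.04,90],
  [[-21,25,0],-0.03,90],
  [[-21,23,0],-0.03,90],
  [[-23,24,0],-0.04,90],
])

```text
clock: 8.7
eef_pos: [0.5384, 0.1437, 0.1303]
eef_rot: [0.0, 0.952, 0.305, 0.001]
wrist_force: [-0.1, -0.5, 0.6]
grip_width: 0.0554
gripper_force: 0.0
```

Request:
servo_tool([
  [[-23,22,1],-0.03,90],
  [[-24,22,0],-0.03,90],
  [[-24,20,0],-0.03,90],
  [[-25,20,0],-0.04,90],
  [[-26,20,0],-0.03,90],
])

```text
clock: 9.12
eef_pos: [0.5088, -0.0143, 0.1294]
eef_rot: [0.0, 0.925, 0.38, 0.001]
wrist_force: [0.4, 0.1, 0.3]
grip_width: 0.0552
gripper_force: 0.0
```

Request:
servo_tool([
  [[-27,18,0],-0.03,90],
  [[-27,17,0],-0.04,90],
  [[-27,17,0],-0.03,90],
  [[-28,15,0],-0.03,90],
  [[-29,15,0],-0.04,90],
])

```text
clock: 9.53
eef_pos: [0.4784, -0.1721, 0.1294]
eef_rot: [0.001, 0.889, 0.457, 0.0]
wrist_force: [-0.2, 0.4, -0.1]
grip_width: 0.0551
gripper_force: 0.0
```

Request:
servo_tool([
  [[-29,14,1],-0.03,90],
  [[-30,12,0],-0.03,90],
  [[-30,12,0],-0.04,90],
  [[-30,11,0],-0.03,90],
  [[-31,9,0],-0.03,90],
])

```text
clock: 9.95
eef_pos: [0.448, -0.3305, 0.1283]
eef_rot: [0.001, 0.85, 0.527, 0.0]
wrist_force: [0.3, -0.3, -0.3]
grip_width: 0.0552
gripper_force: 0.0
```

Request:
servo_tool([
  [[0,0,0],0,90],
  [[0,0,0],0,90],
  [[0,0,0],0,90],
  [[0,0,0],0,90],
  [[0,0,0],0,90],
])

```text
clock: 10.37
eef_pos: [0.4488, -0.3278, 0.1276]
eef_rot: [0.0, 0.85, 0.527, 0.0]
wrist_force: [-0.4, 0.9, -0.3]
grip_width: 0.055
gripper_force: 0.0
```

Run:
```python
from h import *
obs("foot_mid")
plan((449,-328.5,22,63.6,90,5))
```

```text
top 4 foot_mid 0.48 [189. 188. 205. 204.] z [0.021 0.066] mean [0.568 0.302 0.063] all [0.567 0.298 0.056] rect [567.8 301.6] [38.8 34.3] 88.7
side 5 foot_mid 0.98 [208. 296. 241. 341.] z [0.012 0.062] mean [0.568 0.306 0.061] all [0.564 0.311 0.046] rect [569.2 304.6] [38.6 38.4] 88.6
from [ 448.64 -328.17  127.42    1.11] t 10.57 w 0.0555
[[[0, 0, 21], -0.0, 90], [[0, 0, 21], -0.0, 90], [[0, 0, 21], -0.0, 90], [[0, 0, 21], -0.0, 90], [[0, 0, 21], -0.0, 90]]
end [ 448.64 -328.17   22.42    1.11]
```

Request:
servo_tool([
  [[0,0,21],0,90],
  [[0,0,21],0,90],
  [[0,0,21],0,90],
  [[0,0,21],0,90],
  [[0,0,21],0,90],
])

```text
clock: 10.98
eef_pos: [0.4485, -0.3285, 0.0214]
eef_rot: [0.0, 0.85, 0.526, 0.0]
wrist_force: [1.0, -0.2, -0.0]
grip_width: 0.0549
gripper_force: 0.0
```

Request:
servo_tool([
  [[0,0,0],0,230],
  [[0,0,0],0,230],
  [[0,0,0],0,230],
  [[0,0,0],0,230],
  [[0,0,0],0,230],
])

```text
clock: 11.4
eef_pos: [0.4492, -0.3294, 0.0242]
eef_rot: [0.001, 0.85, 0.526, 0.0]
wrist_force: [-0.2, -0.8, -1.4]
grip_width: 0.0234
gripper_force: 42.0
```

Request:
servo_tool([
  [[0,0,-15],0,230],
  [[0,0,-20],0,230],
  [[0,0,-20],0,230],
  [[0,0,-25],0,230],
  [[0,0,-20],0,230],
])

```text
clock: 11.82
eef_pos: [0.4487, -0.3292, 0.1252]
eef_rot: [0.001, 0.85, 0.526, 0.0]
wrist_force: [0.2, -0.1, -0.3]
grip_width: 0.023
gripper_force: 42.1
```

Request:
servo_tool([
  [[0,0,0],0,230],
  [[0,0,0],0,230],
  [[0,0,0],0,230],
  [[0,0,0],0,230],
  [[0,0,0],0,230],
])

```text
clock: 12.23
eef_pos: [0.4478, -0.3284, 0.1206]
eef_rot: [-0.001, 0.85, 0.526, -0.0]
wrist_force: [0.5, -0.4, -1.2]
grip_width: 0.0232
gripper_force: 42.1
```

Run:
```python
from h import *
plan((459,286.5,122,8.4,230,24))
```

```text
from [ 447.76 -328.36  120.58    1.11] t 12.23 w 0.0232
[[[23, -11, 0], 0.04, 230], [[23, -12, 0], 0.04, 230], [[22, -13, 0], 0.04, 230], [[22, -14, 0], 0.04, 230], [[21, -14, 0], 0.04, 230]]
[[[20, -15, 0], 0.04, 230], [[20, -17, 0], 0.04, 230], [[19, -17, 0], 0.04, 230], [[19, -17, -1], 0.04, 230], [[17, -19, 0], 0.04, 230]]
[[[18, -19, 0], 0.04, 230], [[16, -20, 0], 0.04, 230], [[15, -20, 0], 0.04, 230], [[15, -21, 0], 0.04, 230], [[13, -22, 0], 0.04, 230]]
[[[13, -22, 0], 0.04, 230], [[12, -23, 0], 0.04, 230], [[11, -23, 0], 0.04, 230], [[10, -24, 0], 0.04, 230], [[10, -23, 0], 0.04, 230]]
[[[8, -25, 0], 0.04, 230], [[7, -24, 0], 0.04, 230], [[6, -25, 0], 0.04, 230], [[6, -25, 0], 0.04, 230], [[0, 0, 0], 0, 230]]
end [4.5946e+02 2.8634e+02 1.2158e+02 1.5000e-01]
```

Request:
servo_tool([
  [[23,-11,0],0.04,230],
  [[23,-12,0],0.04,230],
  [[22,-13,0],0.04,230],
  [[22,-14,0],0.04,230],
  [[21,-14,0],0.04,230],
])

```text
clock: 12.65
eef_pos: [0.4503, -0.1992, 0.1211]
eef_rot: [-0.001, 0.899, 0.437, -0.001]
wrist_force: [0.8, -0.0, -0.2]
grip_width: 0.0234
gripper_force: 42.2
```

Request:
servo_tool([
  [[20,-15,0],0.04,230],
  [[20,-17,0],0.04,230],
  [[19,-17,0],0.04,230],
  [[19,-17,0],0.04,230],
  [[17,-19,0],0.04,230],
])

```text
clock: 13.07
eef_pos: [0.4521, -0.0716, 0.1213]
eef_rot: [-0.0, 0.938, 0.346, -0.001]
wrist_force: [0.1, -0.4, -0.2]
grip_width: 0.023
gripper_force: 42.2
```

Request:
servo_tool([
  [[18,-19,0],0.04,230],
  [[16,-20,0],0.04,230],
  [[15,-20,0],0.04,230],
  [[15,-21,0],0.04,230],
  [[13,-22,0],0.04,230],
])

```text
clock: 13.48
eef_pos: [0.4544, 0.0565, 0.1213]
eef_rot: [-0.0, 0.968, 0.25, -0.001]
wrist_force: [-0.1, -0.1, -0.6]
grip_width: 0.0234
gripper_force: 42.2
```

Request:
servo_tool([
  [[13,-22,0],0.04,230],
  [[12,-23,0],0.04,230],
  [[11,-23,0],0.04,230],
  [[10,-24,0],0.04,230],
  [[10,-23,0],0.04,230],
])

```text
clock: 13.9
eef_pos: [0.4574, 0.1845, 0.1213]
eef_rot: [0.0, 0.988, 0.152, -0.001]
wrist_force: [0.3, -0.0, -1.0]
grip_width: 0.0234
gripper_force: 42.2
```

Request:
servo_tool([
  [[8,-25,0],0.04,230],
  [[7,-24,0],0.04,230],
  [[6,-25,0],0.04,230],
  [[6,-25,0],0.04,230],
  [[0,0,0],0,230],
])

```text
clock: 14.32
eef_pos: [0.4591, 0.2894, 0.1208]
eef_rot: [-0.001, 0.997, 0.075, -0.001]
wrist_force: [0.5, 0.5, -1.5]
grip_width: 0.0232
gripper_force: 42.2
```

Request:
servo_tool([
  [[0,0,0],0,230],
  [[0,0,0],0,230],
  [[0,0,0],0,230],
  [[0,0,0],0,230],
  [[0,0,0],0,230],
])

```text
clock: 14.73
eef_pos: [0.4602, 0.285, 0.1224]
eef_rot: [0.0, 0.997, 0.073, 0.0]
wrist_force: [-0.1, -0.2, -0.4]
grip_width: 0.0231
gripper_force: 42.2
```

Run:
```python
from h import *
obs("cleat_mid",["side"])
plan((459,286.5,34,8.4,230,5))
p=viewer.read_camera("side");cv2.imwrite("pics/c3.png",cv2.resize(p["image"][180:390,170:380,::-1],(600,600),interpolation=cv2.INTER_CUBIC))
```

```text
side 6 cleat_mid 0.75 [264. 267. 318. 306.] z [0.1   0.143] mean [0.437 0.284 0.142] all [0.446 0.291 0.124] rect [444.9 283.1] [42.2 25.6] 8.2
from [4.6018e+02 2.8529e+02 1.2245e+02 1.5000e-01] t 14.83 w 0.0233
[[[0, 0, 18], 0.0, 230], [[0, -1, 17], 0.0, 230], [[-1, 0, 18], 0.0, 230], [[0, 0, 18], 0.0, 230], [[0, 0, 17], 0.0, 230]]
end [4.5905e+02 2.8613e+02 3.4450e+01 1.5000e-01]
```

View pics/c3.png

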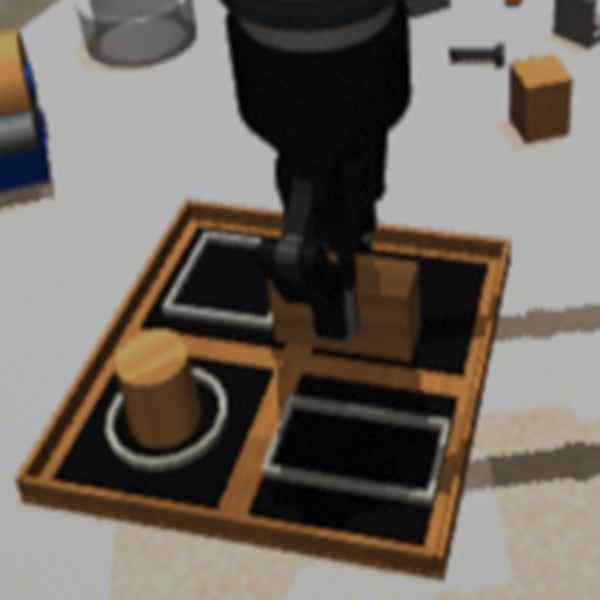

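The foot stands inside the round rim (crop 160,400). The cleat is held level above its slot and parallel to it (cleat near 345,305, slot near 360,450).

Request:
servo_tool([
  [[0,0,18],0,230],
  [[0,-1,17],0,230],
  [[-1,0,18],0,230],
  [[0,0,18],0,230],
  [[0,0,15],0,230],
])

```text
clock: 15.3
eef_pos: [0.4586, 0.2864, 0.035]
eef_rot: [0.0, 0.997, 0.074, -0.0]
wrist_force: [-0.5, 0.5, -0.8]
grip_width: 0.0231
gripper_force: 42.2
```

Request:
servo_tool([
  [[0,0,1],0,230],
  [[0,0,1],0,230],
  [[0,0,1],0,230],
  [[0,0,0],0,230],
  [[0,0,0],0,230],
])

```text
clock: 15.72
eef_pos: [0.4596, 0.2871, 0.0347]
eef_rot: [-0.0, 0.997, 0.074, 0.001]
wrist_force: [-0.5, -0.3, -1.0]
grip_width: 0.0234
gripper_force: 42.2
```

Request:
servo_tool([
  [[0,0,1],0,230],
  [[0,0,1],0,230],
  [[0,0,1],0,230],
  [[0,0,0],0,230],
  [[0,0,0],0,230],
])

```text
clock: 16.13
eef_pos: [0.4592, 0.2869, 0.031]
eef_rot: [-0.0, 0.997, 0.074, 0.001]
wrist_force: [-0.1, 0.4, 3.6]
grip_width: 0.0232
gripper_force: 42.7
```

Request:
servo_tool([
  [[0,0,0],0,125],
  [[0,0,0],0,125],
  [[0,0,0],0,125],
  [[0,0,0],0,125],
  [[0,0,0],0,125],
])

```text
clock: 16.55
eef_pos: [0.4587, 0.2867, 0.03]
eef_rot: [0.0, 0.997, 0.074, -0.0]
wrist_force: [-0.0, -0.4, 0.4]
grip_width: 0.0437
gripper_force: 0.0
```

Request:
servo_tool([
  [[0,0,-10],0,125],
  [[0,0,-20],0,125],
  [[0,0,-20],0,125],
  [[0,0,-25],0,125],
  [[0,0,-20],0,125],
])

```text
clock: 16.97
eef_pos: [0.4591, 0.2868, 0.1278]
eef_rot: [-0.0, 0.997, 0.074, 0.001]
wrist_force: [0.4, -0.3, 0.5]
grip_width: 0.0432
gripper_force: 0.0
```

Run:
```python
from h import *
plan((453.5,-183,125,-25.5,125,20))
```

```text
from [4.5909e+02 2.8682e+02 1.2782e+02 1.5000e-01] t 16.97 w 0.0432
[[[-4, 23, 0], 0.03, 125], [[-3, 23, 0], 0.03, 125], [[-2, 24, 0], 0.03, 125], [[-2, 23, 1], 0.03, 125], [[-1, 24, 0], 0.03, 125]]
[[[0, 23, 0], 0.03, 125], [[1, 24, 0], 0.03, 125], [[1, 23, 0], 0.03, 125], [[2, 24, 0], 0.03, 125], [[2, 23, 0], 0.03, 125]]
[[[4, 23, 1], 0.03, 125], [[4, 23, 0], 0.03, 125], [[4, 23, 0], 0.03, 125], [[6, 23, 0], 0.02, 125], [[5, 23, 0], 0.03, 125]]
[[[7, 23, 0], 0.03, 125], [[7, 22, 0], 0.03, 125], [[8, 22, 1], 0.03, 125], [[8, 22, 0], 0.03, 125], [[10, 22, 0], 0.03, 125]]
end [ 4.5376e+02 -1.8346e+02  1.2482e+02 -4.4000e-01]
```

Request:
servo_tool([
  [[-4,23,0],0.03,125],
  [[-3,23,0],0.03,125],
  [[-2,24,0],0.03,125],
  [[-2,23,1],0.03,125],
  [[-1,24,0],0.03,125],
])

```text
clock: 17.38
eef_pos: [0.457, 0.1681, 0.1251]
eef_rot: [-0.0, 1.0, -0.002, 0.0]
wrist_force: [-0.3, 0.4, -0.4]
grip_width: 0.0438
gripper_force: 0.0
```

Request:
servo_tool([
  [[0,23,0],0.03,125],
  [[1,24,0],0.03,125],
  [[1,23,0],0.03,125],
  [[2,24,0],0.03,125],
  [[2,23,0],0.03,125],
])

```text
clock: 17.8
eef_pos: [0.4558, 0.0506, 0.1252]
eef_rot: [-0.0, 0.997, -0.077, 0.001]
wrist_force: [-0.2, 0.3, 0.0]
grip_width: 0.0435
gripper_force: 0.0
```

Request:
servo_tool([
  [[4,23,1],0.03,125],
  [[4,23,0],0.03,125],
  [[4,23,0],0.03,125],
  [[6,23,0],0.02,125],
  [[5,23,0],0.03,125],
])

```text
clock: 18.22
eef_pos: [0.4543, -0.0667, 0.1243]
eef_rot: [0.0, 0.989, -0.146, 0.001]
wrist_force: [0.3, -0.3, 0.3]
grip_width: 0.0435
gripper_force: 0.0
```

Request:
servo_tool([
  [[7,23,0],0.03,125],
  [[7,22,0],0.03,125],
  [[8,22,1],0.03,125],
  [[8,22,0],0.03,125],
  [[10,22,0],0.03,125],
])

```text
clock: 18.63
eef_pos: [0.4534, -0.1847, 0.1232]
eef_rot: [0.0, 0.975, -0.22, 0.0]
wrist_force: [0.4, 0.0, 0.0]
grip_width: 0.0436
gripper_force: 0.0
```

Request:
servo_tool([
  [[0,0,0],0,125],
  [[0,0,0],0,125],
  [[0,0,0],0,125],
  [[0,0,0],0,125],
  [[0,0,0],0,125],
])

```text
clock: 19.05
eef_pos: [0.4537, -0.1827, 0.1225]
eef_rot: [-0.0, 0.976, -0.219, 0.0]
wrist_force: [0.1, 0.2, -0.4]
grip_width: 0.0434
gripper_force: 0.0
```

Run:
```python
from h import *
obs("cleat_mid")
obs("angle_mid",["side"])
plan((453.5,-183,28,-25.5,125,5))
```

```text
top 8 cleat_mid 0.55 [199. 223. 216. 251.] z [0.015 0.056] mean [0.456 0.285 0.053] all [0.457 0.282 0.047] rect [457.3 285.5] [69.4 24.1] 9.1
side 9 cleat_mid 0.76 [267. 309. 319. 345.] z [0.007 0.052] mean [0.457 0.289 0.051] all [0.456 0.293 0.037] rect [457.5 287.5] [69.7 25.4] 7.7
side 10 angle_mid 0.88 [366. 176. 390. 199.] z [-0.001  0.048] mean [ 0.454 -0.181  0.046] all [ 0.449 -0.185  0.021] rect [ 454.6 -183.4] [11.2 40.5] 66.8
from [ 4.5363e+02 -1.8327e+02  1.2230e+02 -4.4000e-01] t 19.35 w 0.0438
[[[0, 0, 19], 0.0, 125], [[0, 0, 19], 0.0, 125], [[0, 0, 19], 0.0, 125], [[0, 0, 18], 0.0, 125], [[0, 0, 19], 0.0, 125]]
end [ 4.5363e+02 -1.8327e+02  2.8300e+01 -4.4000e-01]
```

Request:
servo_tool([
  [[0,0,19],0,125],
  [[0,0,19],0,125],
  [[0,0,19],0,125],
  [[0,0,18],0,125],
  [[0,0,18],0,125],
])

```text
clock: 19.77
eef_pos: [0.4535, -0.1835, 0.0284]
eef_rot: [0.0, 0.976, -0.219, 0.0]
wrist_force: [-0.3, 0.2, 1.0]
grip_width: 0.0433
gripper_force: 0.0
```

Request:
servo_tool([
  [[0,0,0],0,180],
  [[0,0,0],0,200],
  [[0,0,0],0,220],
  [[0,0,0],0,240],
  [[0,0,0],0,255],
])

```text
clock: 20.18
eef_pos: [0.4544, -0.1839, 0.0309]
eef_rot: [0.0, 0.976, -0.219, 0.001]
wrist_force: [-0.0, -0.3, 1.6]
grip_width: 0.0073
gripper_force: 41.6
```

Request:
servo_tool([
  [[0,0,0],0,255],
  [[0,0,0],0,255],
  [[0,0,-10],0,255],
  [[0,0,-20],0,255],
  [[0,0,-20],0,255],
])

```text
clock: 20.6
eef_pos: [0.4524, -0.1831, 0.0788]
eef_rot: [-0.0, 0.976, -0.219, -0.002]
wrist_force: [0.1, -0.5, -1.0]
grip_width: 0.0073
gripper_force: 40.9
```

Request:
servo_tool([
  [[0,0,-20],0,255],
  [[0,0,-20],0,255],
  [[0,0,-10],0,255],
  [[0,0,0],0,255],
  [[0,0,0],0,255],
])

```text
clock: 21.02
eef_pos: [0.4536, -0.1836, 0.1291]
eef_rot: [0.0, 0.976, -0.219, 0.0]
wrist_force: [0.4, -0.5, -2.8]
grip_width: 0.0073
gripper_force: 41.1
```

Run:
```python
from h import *
obs("angle_mid",["side"])
a=np.radians(98.4);c=np.array([586,191.5])+19*np.array([np.cos(a),np.sin(a)]);print(c)
plan((c[0],c[1],127,8.4,255,18))
p=viewer.read_camera("side");cv2.imwrite("pics/c4.png",cv2.resize(p["image"][90:250,280:440,::-1],(600,600),interpolation=cv2.INTER_CUBIC))
```

```text
side 11 angle_mid 0.5 [369. 140. 393. 166.] z [-0.002  0.143] mean [ 0.438 -0.175  0.142] all [ 0.447 -0.194  0.106] rect [ 438.5 -176.1] [7.3 8.5] 64.7
[583.22442246 210.29617433]
from [ 4.5282e+02 -1.8321e+02  1.2745e+02 -4.4000e-01] t 21.12 w 0.0074
[[[-3, -23, 0], -0.03, 255], [[-2, -23, 0], -0.04, 255], [[-1, -23, 0], -0.03, 255], [[-1, -23, 0], -0.03, 255], [[1, -23, 0], -0.03, 255]]
[[[0, -23, 0], -0.04, 255], [[2, -23, 0], -0.03, 255], [[3, -23, 0], -0.03, 255], [[3, -23, 0], -0.03, 255], [[4, -22, 0], -0.04, 255]]
[[[4, -23, 0], -0.03, 255], [[6, -22, 0], -0.03, 255], [[6, -22, 0], -0.04, 255], [[7, -22, 0], -0.03, 255], [[8, -22, 0], -0.03, 255]]
[[[8, -22, 0], -0.03, 255], [[9, -21, 0], -0.04, 255], [[9, -21, 0], -0.03, 255], [[0, 0, 0], 0, 255], [[0, 0, 0], 0, 255]]
end [5.8270e+02 2.1057e+02 1.2745e+02 1.5000e-01]
```

View pics/c4.png

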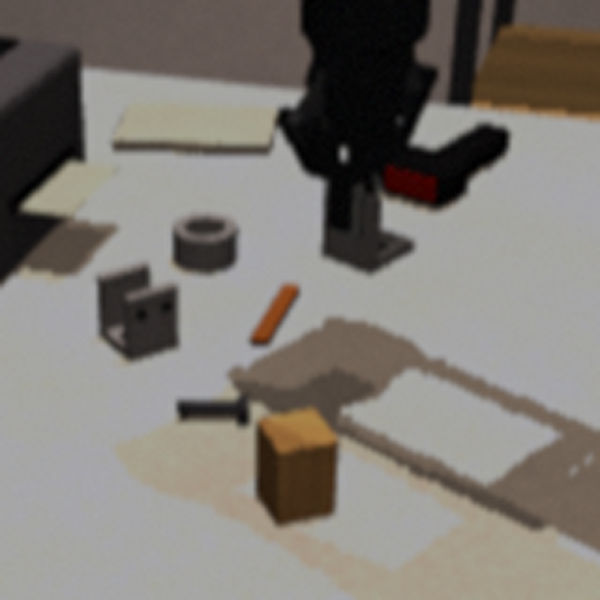

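The bracket hangs level by its wall (crop 365,230). The square foot (295,465) and channel (140,310) are undisturbed.

Request:
servo_tool([
  [[-3,-23,0],-0.03,255],
  [[-2,-23,0],-0.04,255],
  [[-1,-23,0],-0.03,255],
  [[-1,-23,0],-0.03,255],
  [[1,-23,0],-0.03,255],
])

```text
clock: 21.58
eef_pos: [0.4898, -0.0731, 0.1277]
eef_rot: [-0.0, 0.99, -0.14, -0.001]
wrist_force: [0.4, -0.5, -2.6]
grip_width: 0.0075
gripper_force: 41.0
```

Request:
servo_tool([
  [[0,-23,0],-0.04,255],
  [[2,-23,0],-0.03,255],
  [[3,-23,0],-0.03,255],
  [[3,-23,0],-0.03,255],
  [[4,-22,0],-0.04,255],
])

```text
clock: 22.0
eef_pos: [0.5259, 0.036, 0.1276]
eef_rot: [0.0, 0.998, -0.055, -0.001]
wrist_force: [0.3, -0.4, -1.2]
grip_width: 0.0071
gripper_force: 41.0
```

Request:
servo_tool([
  [[4,-23,0],-0.03,255],
  [[6,-22,0],-0.03,255],
  [[6,-22,0],-0.04,255],
  [[7,-22,0],-0.03,255],
  [[8,-22,0],-0.03,255],
])

```text
clock: 22.42
eef_pos: [0.5622, 0.1453, 0.1274]
eef_rot: [0.0, 1.0, 0.025, -0.001]
wrist_force: [-0.2, 0.2, -2.4]
grip_width: 0.007
gripper_force: 41.0
```

Request:
servo_tool([
  [[8,-22,0],-0.03,255],
  [[9,-21,0],-0.04,255],
  [[9,-21,0],-0.03,255],
  [[0,0,0],0,255],
  [[0,0,0],0,255],
])

```text
clock: 22.83
eef_pos: [0.5828, 0.211, 0.1272]
eef_rot: [0.0, 0.997, 0.075, -0.002]
wrist_force: [0.1, -0.8, -2.6]
grip_width: 0.0074
gripper_force: 41.0
```

Request:
servo_tool([
  [[0,0,0],0,255],
  [[0,0,0],0,255],
  [[0,0,0],0,255],
  [[0,0,0],0,255],
  [[0,0,0],0,255],
])

```text
clock: 23.25
eef_pos: [0.5835, 0.2096, 0.1295]
eef_rot: [-0.0, 0.997, 0.073, 0.0]
wrist_force: [-0.3, -0.5, -2.9]
grip_width: 0.0075
gripper_force: 41.0
```

Run:
```python
from h import *
obs("angle_mid",["side"])
plan((583.2,210.3,42,8.4,255,5))
p=viewer.read_camera("side");cv2.imwrite("pics/c5.png",cv2.resize(p["image"][180:390,170:380,::-1],(600,600),interpolation=cv2.INTER_CUBIC))
```

```text
side 13 angle_mid 0.96 [230. 221. 264. 253.] z [-0.002  0.146] mean [0.568 0.209 0.145] all [0.583 0.196 0.105] rect [568.5 206.6] [ 9.1 14.2] 11.7
from [5.8349e+02 2.0985e+02 1.2947e+02 1.5000e-01] t 23.35 w 0.0074
[[[0, 0, 17], 0.0, 255], [[0, 0, 18], 0.0, 255], [[0, 0, 17], 0.0, 255], [[0, 0, 18], 0.0, 255], [[0, 0, 17], 0.0, 255]]
end [5.8349e+02 2.0985e+02 4.2470e+01 1.5000e-01]
```

View pics/c5.png

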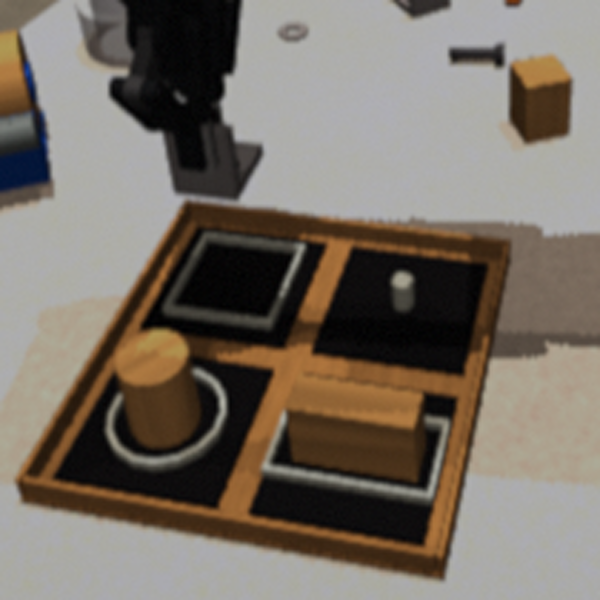

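The cleat sits inside its slot rim (crop 355,435) and the foot in its ring (160,400). The bracket hangs above the carton, aligned with the square recess (235,280).

Request:
servo_tool([
  [[0,0,17],0,255],
  [[0,0,18],0,255],
  [[0,0,17],0,255],
  [[0,0,18],0,255],
  [[0,0,15],0,255],
])

```text
clock: 23.82
eef_pos: [0.5831, 0.2101, 0.043]
eef_rot: [0.0, 0.997, 0.074, -0.0]
wrist_force: [0.4, -0.1, -2.9]
grip_width: 0.0074
gripper_force: 41.1
```

Request:
servo_tool([
  [[0,0,1],0,255],
  [[0,0,1],0,255],
  [[0,0,1],0,255],
  [[0,0,0],0,255],
  [[0,0,0],0,255],
])

```text
clock: 24.23
eef_pos: [0.5841, 0.2104, 0.0427]
eef_rot: [-0.0, 0.997, 0.074, 0.001]
wrist_force: [-0.4, 0.5, -2.4]
grip_width: 0.0073
gripper_force: 41.0
```

Request:
servo_tool([
  [[0,0,1],0,255],
  [[0,0,0],0,255],
  [[0,0,1],0,255],
  [[0,0,0],0,255],
  [[0,0,0],0,255],
])

```text
clock: 24.65
eef_pos: [0.5834, 0.2102, 0.0392]
eef_rot: [0.0, 0.997, 0.074, -0.0]
wrist_force: [-0.2, 0.4, -2.7]
grip_width: 0.0075
gripper_force: 41.0
```

Request:
servo_tool([
  [[0,0,1],0,255],
  [[0,0,0],0,255],
  [[0,0,1],0,255],
  [[0,0,0],0,255],
  [[0,0,0],0,255],
])

```text
clock: 25.07
eef_pos: [0.5837, 0.2104, 0.0389]
eef_rot: [-0.0, 0.997, 0.074, 0.001]
wrist_force: [-4.3, -1.0, 6.0]
grip_width: 0.0073
gripper_force: 42.3
```

Request:
servo_tool([
  [[0,0,0],0,165],
  [[0,0,0],0,165],
  [[0,0,0],0,165],
  [[0,0,0],0,165],
  [[0,0,0],0,165],
])

```text
clock: 25.48
eef_pos: [0.5834, 0.2102, 0.0371]
eef_rot: [0.0, 0.997, 0.074, -0.0]
wrist_force: [-0.2, 0.3, 0.1]
grip_width: 0.0305
gripper_force: 0.0
```

Request:
servo_tool([
  [[0,0,-10],0,165],
  [[0,0,-20],0,165],
  [[0,0,-20],0,165],
  [[0,0,-20],0,165],
  [[0,0,-20],0,165],
])

```text
clock: 25.9
eef_pos: [0.5835, 0.2102, 0.1291]
eef_rot: [-0.0, 0.997, 0.074, 0.0]
wrist_force: [-0.0, 0.0, 0.2]
grip_width: 0.0301
gripper_force: 0.0
```

Run:
```python
from h import *
plan((604.5,-341,115,8.4,10,20))
```

```text
from [5.8349e+02 2.1023e+02 1.2907e+02 1.5000e-01] t 25.9 w 0.0301
[[[-3, 27, 1], 0.0, 10], [[-3, 28, 0], 0.0, 10], [[-3, 27, 1], 0.0, 10], [[-3, 28, 1], 0.0, 10], [[-3, 27, 1], 0.0, 10]]
[[[-3, 27, 0], 0.0, 10], [[-3, 28, 1], 0.0, 10], [[-3, 27, 1], 0.0, 10], [[-3, 28, 0], 0.0, 10], [[-3, 27, 1], 0.0, 10]]
[[[-3, 28, 1], 0.0, 10], [[-3, 27, 0], 0.0, 10], [[-3, 27, 1], 0.0, 10], [[-3, 28, 1], 0.0, 10], [[-3, 27, 1], 0.0, 10]]
[[[-3, 28, 0], 0.0, 10], [[-3, 27, 1], 0.0, 10], [[-3, 27, 1], 0.0, 10], [[-3, 28, 0], 0.0, 10], [[-3, 27, 1], 0.0, 10]]
end [ 6.0486e+02 -3.4063e+02  1.1507e+02  1.5000e-01]
```

Request:
servo_tool([
  [[-3,27,1],0.0,150],
  [[-3,28,0],0.0,100],
  [[-3,27,1],0.0,10],
  [[-3,28,1],0.0,10],
  [[-3,27,1],0.0,10],
])

```text
clock: 26.32
eef_pos: [0.5889, 0.0713, 0.1243]
eef_rot: [0.0, 0.997, 0.074, 0.001]
wrist_force: [0.2, -0.3, 0.4]
grip_width: 0.081
gripper_force: 0.0
```

Request:
servo_tool([
  [[-3,27,0],0.0,10],
  [[-3,28,1],0.0,10],
  [[-3,27,1],0.0,10],
  [[-3,28,0],0.0,10],
  [[-3,27,1],0.0,10],
])

```text
clock: 26.73
eef_pos: [0.5942, -0.0667, 0.1214]
eef_rot: [0.0, 0.997, 0.074, 0.001]
wrist_force: [0.4, 0.2, -0.5]
grip_width: 0.082
gripper_force: 0.0
```

Request:
servo_tool([
  [[-3,28,1],0.0,10],
  [[-3,27,0],0.0,10],
  [[-3,27,1],0.0,10],
  [[-3,28,1],0.0,10],
  [[-3,27,1],0.0,10],
])

```text
clock: 27.15
eef_pos: [0.5995, -0.2045, 0.1172]
eef_rot: [0.0, 0.997, 0.074, 0.0]
wrist_force: [-0.4, -0.8, -0.0]
grip_width: 0.082
gripper_force: 0.0
```

Request:
servo_tool([
  [[-3,28,0],0.0,10],
  [[-3,27,1],0.0,10],
  [[-3,27,1],0.0,10],
  [[-3,28,0],0.0,10],
  [[-3,27,1],0.0,10],
])

```text
clock: 27.57
eef_pos: [0.6048, -0.3422, 0.1143]
eef_rot: [0.0, 0.997, 0.074, 0.0]
wrist_force: [-0.1, 0.0, -0.1]
grip_width: 0.0823
gripper_force: 0.0
```

Request:
servo_tool([
  [[0,0,0],0,10],
  [[0,0,0],0,10],
  [[0,0,0],0,10],
  [[0,0,0],0,10],
  [[0,0,0],0,10],
])

```text
clock: 27.98
eef_pos: [0.6052, -0.3394, 0.1138]
eef_rot: [0.0, 0.997, 0.075, 0.0]
wrist_force: [-0.9, -1.3, -0.0]
grip_width: 0.0822
gripper_force: 0.0
```

Run:
```python
from h import *
obs("angle_mid");obs("collar_mid",["side"])
plan((604.5,-341,12,8.4,10,5))
p=viewer.read_camera("side");cv2.imwrite("pics/c6.png",cv2.resize(p["image"][130:380,170:420,::-1],(600,600),interpolation=cv2.INTER_CUBIC))
```

```text
top 15 angle_mid 0.72 [227. 177. 250. 196.] z [0.009 0.059] mean [0.582 0.209 0.058] all [0.585 0.193 0.024] rect [583.  209.4] [37.9  8.5] 8.5
side 16 angle_mid 0.8 [235. 261. 269. 292.] z [0.008 0.057] mean [0.583 0.212 0.055] all [0.581 0.209 0.032] rect [583.6 211.3] [38.8 10.1] 7.5
side 17 collar_mid 0.63 [309. 159. 328. 187.] z [-0.001  0.048] mean [ 0.608 -0.201  0.046] all [ 0.606 -0.197  0.026] rect [ 608.8 -201.3] [39.8 51.8] 51.1
from [ 6.0492e+02 -3.4028e+02  1.1342e+02  1.5000e-01] t 28.28 w 0.0819
[[[0, 0, 20], 0.0, 10], [[0, 0, 21], 0.0, 10], [[0, 0, 20], 0.0, 10], [[0, 1, 20], 0.0, 10], [[-1, 0, 20], 0.0, 10]]
end [ 6.0408e+02 -3.4142e+02  1.2420e+01  1.5000e-01]
```

View pics/c6.png

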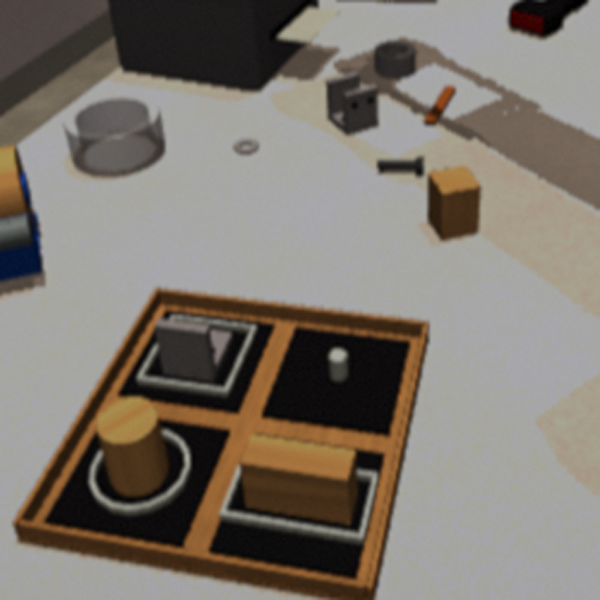

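The bracket stands in the square recess (crop 195,350), and all three placed parts sit inside their rims. The collar at (395,58) is untouched. I'll check the clearance to the dark box before descending.

Run:
```python
import numpy as np
for c in ["top0","side0"]:
    W=np.load(c+".npy").reshape(-1,3);m=(W[:,2]>.04)&(W[:,0]>.64)&(W[:,0]<.95)&(W[:,1]<-.1)&(W[:,1]>-.5);w=W[m]
    print(c,len(w),w.min(0) if len(w) else 0,w.max(0) if len(w) else 0)
```

```text
top0 7751 [ 0.69195022 -0.42873617  0.04002925] [ 0.93852091 -0.1000281   0.15027128]
side0 4349 [ 0.69115495 -0.42516109  0.04008528] [ 0.93885149 -0.10003108  0.14443421]
```

Request:
servo_tool([
  [[0,0,8],0,10],
  [[0,0,8],0,10],
  [[0,0,8],0,10],
  [[0,1,8],0,10],
  [[0,0,8],0,10],
])

```text
clock: 28.75
eef_pos: [0.6045, -0.3416, 0.0715]
eef_rot: [-0.0, 0.997, 0.074, -0.001]
wrist_force: [-0.4, 0.5, 0.6]
grip_width: 0.082
gripper_force: 0.0
```

Request:
servo_tool([
  [[0,0,15],0,10],
  [[0,0,15],0,10],
  [[0,0,15],0,10],
  [[0,0,10],0,10],
  [[0,0,5],0,10],
])

```text
clock: 29.17
eef_pos: [0.6038, -0.3409, 0.0099]
eef_rot: [-0.001, 0.997, 0.074, -0.002]
wrist_force: [-0.9, -0.2, 0.8]
grip_width: 0.082
gripper_force: 0.0
```

Request:
servo_tool([
  [[0,0,0],0,50],
  [[0,0,0],0,80],
  [[0,0,0],0,110],
  [[0,0,0],0,150],
  [[0,0,0],0,180],
], grip_force=50)

```text
clock: 29.58
eef_pos: [0.6057, -0.3421, 0.0148]
eef_rot: [0.001, 0.997, 0.074, 0.001]
wrist_force: [0.8, -0.7, 1.8]
grip_width: 0.0501
gripper_force: 52.9
```

Request:
servo_tool([
  [[0,0,0],0,180],
  [[0,0,0],0,180],
  [[0,0,-10],0,180],
  [[0,0,-20],0,180],
  [[0,0,-20],0,180],
])

```text
clock: 30.0
eef_pos: [0.6034, -0.3406, 0.0611]
eef_rot: [-0.002, 0.997, 0.074, -0.002]
wrist_force: [-0.5, -0.1, -3.3]
grip_width: 0.0501
gripper_force: 52.9
```

Request:
servo_tool([
  [[0,0,-25],0,180],
  [[0,0,-25],0,180],
  [[0,0,-10],0,180],
  [[0,0,0],0,180],
  [[0,0,0],0,180],
])

```text
clock: 30.42
eef_pos: [0.6048, -0.3415, 0.1226]
eef_rot: [-0.0, 0.997, 0.074, -0.0]
wrist_force: [0.6, -0.7, -4.3]
grip_width: 0.0504
gripper_force: 52.9
```

Run:
```python
from h import *
obs("collar_mid",["side"])
plan((475.3,175.5,122,8.4,180,20))
```

```text
side 19 collar_mid 0.53 [326. 117. 342. 127.] z [0.11  0.136] mean [ 0.591 -0.334  0.134] all [ 0.592 -0.331  0.125] rect [ 598.  -330.4] [45.7 32.5] 42.3
from [ 6.0400e+02 -3.4103e+02  1.2017e+02  1.5000e-01] t 30.52 w 0.0499
[[[-3, -26, 0], 0.0, 180], [[-2, -27, 0], 0.0, 180], [[-3, -26, 0], 0.0, 180], [[-2, -27, 0], 0.0, 180], [[-3, -26, 0], 0.0, 180]]
[[[-2, -27, -1], 0.0, 180], [[-3, -26, 0], 0.0, 180], [[-2, -27, 0], 0.0, 180], [[-3, -26, 0], 0.0, 180], [[-3, -27, 0], 0.0, 180]]
[[[-2, -26, 0], 0.0, 180], [[-3, -27, 0], 0.0, 180], [[-2, -26, 0], 0.0, 180], [[-3, -27, 0], 0.0, 180], [[-2, -26, 0], 0.0, 180]]
[[[-3, -27, 0], 0.0, 180], [[-3, -26, -1], 0.0, 180], [[-2, -27, 0], 0.0, 180], [[-3, -26, 0], 0.0, 180], [[-2, -27, 0], 0.0, 180]]
end [4.7551e+02 1.7569e+02 1.2217e+02 1.5000e-01]
```

Request:
servo_tool([
  [[-3,-26,0],0.0,180],
  [[-2,-27,0],0.0,180],
  [[-3,-26,0],0.0,180],
  [[-2,-27,0],0.0,180],
  [[-3,-26,0],0.0,180],
])

```text
clock: 30.93
eef_pos: [0.5712, -0.2113, 0.1203]
eef_rot: [-0.001, 0.997, 0.074, -0.002]
wrist_force: [-0.1, -0.1, -3.7]
grip_width: 0.0505
gripper_force: 53.2
```

Request:
servo_tool([
  [[-2,-27,-1],0.0,180],
  [[-3,-26,0],0.0,180],
  [[-2,-27,0],0.0,180],
  [[-3,-26,0],0.0,180],
  [[-3,-27,0],0.0,180],
])

```text
clock: 31.35
eef_pos: [0.5387, -0.082, 0.1217]
eef_rot: [-0.001, 0.997, 0.074, -0.002]
wrist_force: [0.8, -0.2, -3.5]
grip_width: 0.0507
gripper_force: 53.2
```

Request:
servo_tool([
  [[-2,-26,0],0.0,180],
  [[-3,-27,0],0.0,180],
  [[-2,-26,0],0.0,180],
  [[-3,-27,0],0.0,180],
  [[-2,-26,0],0.0,180],
])

```text
clock: 31.77
eef_pos: [0.5072, 0.0467, 0.1219]
eef_rot: [-0.0, 0.997, 0.074, -0.002]
wrist_force: [-0.1, -0.3, -4.2]
grip_width: 0.05
gripper_force: 53.2
```

Request:
servo_tool([
  [[-3,-27,0],0.0,180],
  [[-3,-26,-1],0.0,180],
  [[-2,-27,0],0.0,180],
  [[-3,-26,0],0.0,180],
  [[-2,-27,0],0.0,180],
])

```text
clock: 32.18
eef_pos: [0.4749, 0.1759, 0.123]
eef_rot: [0.0, 0.997, 0.074, -0.002]
wrist_force: [-0.0, 0.0, -4.3]
grip_width: 0.0503
gripper_force: 53.2
```

Request:
servo_tool([
  [[0,0,0],0,180],
  [[0,0,0],0,180],
  [[0,0,0],0,180],
  [[0,0,0],0,180],
  [[0,0,0],0,180],
])

```text
clock: 32.6
eef_pos: [0.4765, 0.1741, 0.1247]
eef_rot: [0.0, 0.997, 0.073, -0.0]
wrist_force: [-0.5, 0.3, -4.2]
grip_width: 0.0507
gripper_force: 53.4
```

Run:
```python
from h import *
obs("collar_mid",["side"])
plan((475.3,175.5,50,8.4,180,5))
p=viewer.read_camera("side");cv2.imwrite("pics/c7.png",cv2.resize(p["image"][180:390,170:380,::-1],(600,600),interpolation=cv2.INTER_CUBIC))
```

```text
side 20 collar_mid 0.96 [292. 223. 325. 252.] z [-0.002  0.139] mean [0.461 0.173 0.139] all [0.465 0.171 0.123] rect [460.2 174.3] [18.9 59.2] 19.1
from [4.7665e+02 1.7427e+02 1.2509e+02 1.5000e-01] t 32.7 w 0.0504
[[[0, 0, 15], -0.0, 180], [[0, -1, 15], -0.0, 180], [[-1, 0, 15], -0.0, 180], [[0, 0, 15], -0.0, 180], [[0, 0, 15], -0.0, 180]]
end [4.7551e+02 1.7511e+02 5.0090e+01 1.5000e-01]
```

View pics/c7.png

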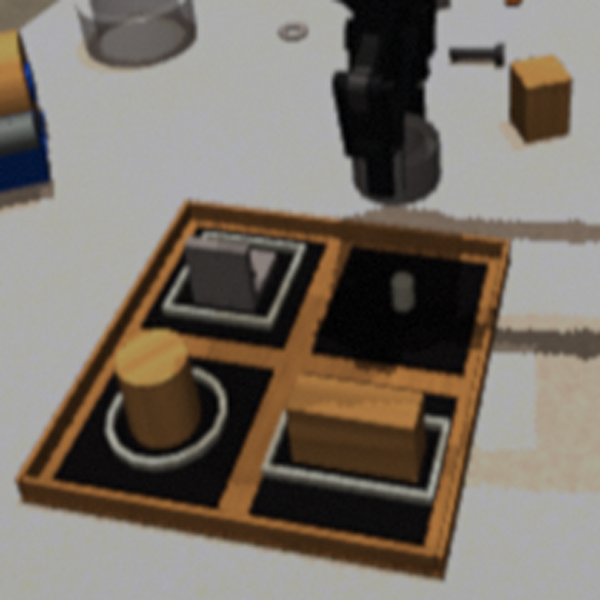

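The collar is held level above the post (collar crop 397,165, post 402,290).

Request:
servo_tool([
  [[0,0,15],0,180],
  [[0,-1,15],0,180],
  [[-1,0,15],0,180],
  [[0,0,15],0,180],
  [[0,0,15],0,180],
])

```text
clock: 33.17
eef_pos: [0.4755, 0.1755, 0.0497]
eef_rot: [-0.0, 0.997, 0.073, 0.0]
wrist_force: [-0.6, 0.3, -4.2]
grip_width: 0.0507
gripper_force: 53.4
```

Request:
servo_tool([
  [[0,0,4],0,180],
  [[0,0,5],0,180],
  [[0,0,5],0,180],
  [[0,0,5],0,180],
  [[0,0,3],0,180],
])

```text
clock: 33.58
eef_pos: [0.4756, 0.1759, 0.0284]
eef_rot: [-0.0, 0.997, 0.074, 0.0]
wrist_force: [0.4, 0.5, -3.5]
grip_width: 0.0503
gripper_force: 53.5
```

Request:
servo_tool([
  [[0,0,1],0,180],
  [[0,0,0],0,180],
  [[0,0,1],0,180],
  [[0,0,0],0,180],
  [[0,0,0],0,180],
])

```text
clock: 34.0
eef_pos: [0.4755, 0.176, 0.0266]
eef_rot: [-0.0, 0.997, 0.074, 0.0]
wrist_force: [0.1, 0.4, -4.2]
grip_width: 0.0505
gripper_force: 53.5
```

Request:
servo_tool([
  [[0,0,1],0,180],
  [[0,0,0],0,180],
  [[0,0,1],0,180],
  [[0,0,0],0,180],
  [[0,0,0],0,180],
])

```text
clock: 34.42
eef_pos: [0.4753, 0.1759, 0.0242]
eef_rot: [0.0, 0.997, 0.074, -0.0]
wrist_force: [-0.5, -0.6, -3.7]
grip_width: 0.0505
gripper_force: 53.5
```

Request:
servo_tool([
  [[0,0,1],0,180],
  [[0,0,0],0,180],
  [[0,0,0],0,180],
  [[0,0,0],0,180],
  [[0,0,0],0,180],
])

```text
clock: 34.83
eef_pos: [0.4753, 0.1759, 0.0233]
eef_rot: [-0.0, 0.997, 0.074, 0.0]
wrist_force: [-0.4, -0.8, -3.5]
grip_width: 0.0501
gripper_force: 53.5
```

Request:
servo_tool([
  [[0,0,1],0,180],
  [[0,0,0],0,180],
  [[0,0,0],0,180],
  [[0,0,0],0,180],
  [[0,0,0],0,180],
])

```text
clock: 35.25
eef_pos: [0.4755, 0.176, 0.0228]
eef_rot: [-0.0, 0.997, 0.074, 0.0]
wrist_force: [-2.4, 0.1, 1.3]
grip_width: 0.0506
gripper_force: 53.9
```

Request:
servo_tool([
  [[0,0,1],0,180],
  [[0,0,0],0,180],
  [[0,0,0],0,180],
  [[0,0,0],0,180],
  [[0,0,0],0,180],
])

```text
clock: 35.67
eef_pos: [0.4755, 0.176, 0.0228]
eef_rot: [-0.0, 0.997, 0.074, 0.0]
wrist_force: [-4.6, -0.5, 7.7]
grip_width: 0.0504
gripper_force: 54.4
```

Contact. Now release, retreat and verify.

Request:
servo_tool([
  [[0,0,0],0,45],
  [[0,0,0],0,45],
  [[0,0,0],0,45],
  [[0,0,0],0,45],
  [[0,0,0],0,45],
])

```text
clock: 36.08
eef_pos: [0.4754, 0.1759, 0.0211]
eef_rot: [0.0, 0.997, 0.074, -0.0]
wrist_force: [-0.2, -0.3, 0.5]
grip_width: 0.0703
gripper_force: 0.0
```

Request:
servo_tool([
  [[0,0,-10],0,45],
  [[0,0,-20],0,45],
  [[0,0,-25],0,45],
  [[0,0,-25],0,45],
  [[0,0,-25],0,45],
])

```text
clock: 36.5
eef_pos: [0.4752, 0.1759, 0.1281]
eef_rot: [-0.0, 0.997, 0.074, 0.0]
wrist_force: [0.5, -0.9, 0.5]
grip_width: 0.0704
gripper_force: 0.0
```

Request:
servo_tool([
  [[0,25,-15],0,45],
  [[0,30,-10],0,45],
  [[0,30,0],0,45],
  [[0,30,0],0,45],
  [[0,30,0],0,45],
])

```text
clock: 36.92
eef_pos: [0.4969, 0.0313, 0.1527]
eef_rot: [0.0, 0.997, 0.074, 0.001]
wrist_force: [0.1, 0.1, 0.0]
grip_width: 0.0706
gripper_force: 0.0
```

Request:
servo_tool([
  [[0,25,0],0,45],
  [[0,25,0],0,45],
  [[0,10,0],0,45],
  [[0,0,0],0,45],
  [[0,0,0],0,45],
])

```text
clock: 37.33
eef_pos: [0.5055, -0.0266, 0.1516]
eef_rot: [-0.0, 0.997, 0.073, 0.0]
wrist_force: [-0.9, -0.2, -0.2]
grip_width: 0.0701
gripper_force: 0.0
```

Run:
```python
from h import *
for n in ["foot_mid","cleat_mid","angle_mid","collar_mid","square_foot_mid","channel_mid"]: obs(n,["top"])
p=viewer.read_camera("side");cv2.imwrite("pics/c8.png",cv2.resize(p["image"][130:380,170:420,::-1],(600,600),interpolation=cv2.INTER_CUBIC))
```

```text
top 22 foot_mid 0.5 [188. 187. 201. 202.] z [0.029 0.066] mean [0.569 0.301 0.063] all [0.568 0.298 0.058] rect [569.2 301.1] [37.4 36. ] 1.9
top 23 cleat_mid 0.64 [197. 225. 213. 251.] z [0.013 0.056] mean [0.457 0.285 0.053] all [0.458 0.282 0.046] rect [457.6 285.3] [69.7 23.8] 7.5
top 24 angle_mid 0.81 [230. 177. 248. 196.] z [0.013 0.059] mean [0.583 0.209 0.057] all [0.585 0.195 0.026] rect [582.9 209.3] [38.1  8.2] 7.7
top 25 collar_mid 0.64 [240. 224. 256. 239.] z [0.012 0.041] mean [0.476 0.174 0.038] all [0.476 0.174 0.035] rect [474.3 173.6] [47.8 48.1] 88.9
top 26 square_foot_mid 0.71 [318. 227. 338. 248.] z [0.    0.059] mean [ 0.446 -0.047  0.058] all [ 0.445 -0.046  0.053] rect [450.8 -45.5] [44.3 37.2] 37.0
top 27 channel_mid 0.74 [374. 169. 393. 186.] z [0.005 0.052] mean [ 0.607 -0.203  0.05 ] all [ 0.609 -0.205  0.028] rect [ 608.1 -204.4] [38.8 46.1] 50.4
```

View pics/c8.png

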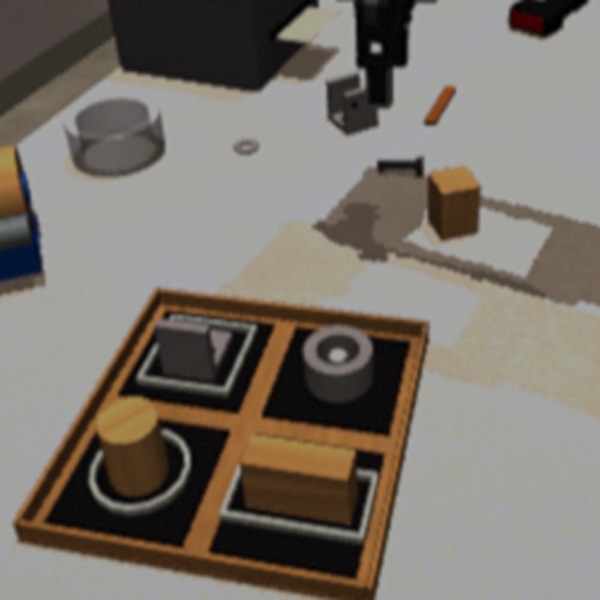

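All four parts sit in place: collar over the post (crop 338,362), bracket (190,350), foot (133,450) and cleat (300,480). The look-alikes are where they were and the gripper is clear.

```bash
python3 -c "
from workcell import workorder
print(workorder.close_job())"
```

```text
the job is handed in; nothing more can be done
None
```

The kit is packed and handed in: foot, cleat, bracket and collar were placed in that order and the final pictures show each resting in its insert, with the square foot and channel left where they stood; the clock read about 37 s after the last move, and no verdict came back at hand-in.

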